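# Refit the scaler's power dial and set it to OFF

### The arm

A 6-joint arm with a two-finger parallel gripper is mounted at the origin on the work surface. World frame = base frame: x ahead of the robot, y to its left, z up, the work surface at z = 0. Lengths are in m, angles in rad, forces in N, time in s.
With the tool pointing down it reaches from about 0.25 to 0.775 m from the base axis. Payload 4 kg.
Tool frame: the origin (TCP) lies between the finger pads; the fingertips stand 17 mm ahead of it and the grasp point (between the pads) lies 2 mm behind it (env.tips_ahead is the distance from the TCP to the fingertips, in m); z points along the fingers, y is the direction in which the jaws open and shut (so a half turn about z gives the same grasp; the last joint's range is limited). The gripper opens to 85 mm and grips with 20 to 120 N. Pads are 22 mm wide; open, the fingers measure 114 mm over their backs; the gripper's body (76 mm by 85 mm) begins 54 mm behind the grasp point. The pads swing forward as they close: fully open they stand 13 mm farther back than shut.
Start: joints at [-1.405, 0.087, 1.371, -0, 1.684, -0.103], TCP at [0.146, -0.53, 0.248] pointing down, gripper open.
Joint ranges: [-3.1, 3.1], [-0.76, 2.03], [0.27, 2.55], [-1.08, 4.22], [0.17, 2.65], [-2.57, 2.57]. Speed limits (rad/s): [2.79, 2.79, 3.14, 3.14, 3.14, 3.14].

### API

Orientations are given as a unit quaternion [w, x, y, z].
In Python, from cell import env gives the robot as it stands.
- The arm moves only by the shell command python3 -m inch 'ROWS' [FORCE]. ROWS is JSON, a list of rows, each an object with "translation": the shift along the tool's x, y, z in cm, a list of three; "turn": the turn about the tool's z in rad; "jaw": the opening in per cent of the stroke, from 0 (shut) to 100 (fully open). In form: [{"translation": [tx, ty, tz], "turn": turn, "jaw": jaw}, ...]. A call has 1 to 8 rows; each row shifts and turns the pose as measured when the row begins, along the tool's axes as they then stand; what a row does not reach is not made up. A row lasts 1/12 s, in which the tool goes at most 41.7 mm and 7.16 degrees, less where a joint would pass 70% of its speed; a pose out of reach is approached as far as the arm can. A call with a gripper value outside its range is refused whole. The fingers move at their own pace and stop on an object; FORCE is the grip in N (left out, the last holds). Time passes only in rows, so rows that do not move let the fingers close. It gives the time, the measured TCP pose, the force and the opening at its end, in the units of the state.
- env.sense(): the state, without advancing time (a new reading comes with each control period).
- env.snapshot(name): name is "scene" or "top" or "wrist"; returns (picture, depth): 384x512x3 uint8, red, green, blue; 384x512 float32, m along the optical axis (not along the pixel's ray), 0 where there is no reading.
- env.calibration(name): a dict with "fov_y" (degrees; the focal length in pixels is half the picture's height over the tangent of half this angle, whatever the lens; pixels are square), "cx", "cy" (the principal point, pixels), "view" (4x4, takes a point from world to camera coordinates). Camera axes: x right, y up, looking along -z (the intrinsics and any distortion apply to the point x, -y, -z); pixel columns grow to the right and rows downward; lengths in m; the calibration is good to about 2 mm. A picture is of the moment at which its call begins: read the wrist's pose just before it. calibration takes no time and is no camera call; for the wrist camera it gives the pose at the moment of the call.
- env.close_job(): hands the job in, once; it reports no verdict.
The state is a dict: "time": time; "joint_positions": joint angles; "dq": joint speeds; "tau": joint torques, N m; "ee_pos": TCP position; "tcp_rot": TCP orientation; "contact_force": force on the tool from outside, world axes, zero at the start; "moment": the same for the moment, N m; "finger_gap": finger opening in m.
Only numpy, scipy, OpenCV 4.12 (cv2) and the standard library are available. Lean on these libraries where they do the work, as an engineer would, in place of code of your own. Each camera call takes 0.05 s, during which the arm holds its last target. There are 200 camera calls.

### The job

The dental scaler's navy power dial has been washed and lies in the metal tray. Push it back onto its bare D-shaped spindle: feel for the flat with light pressure and never force it (pushing its sprung spindle more than 4 mm down, about 20 N, breaks the control), then press until it snaps fully home, turn it back anticlockwise until its white pointer line stands at the red OFF dot, and let go. Leave the water dial as it is set and everything else where it stands.

Things in the scene. Friction and masses are not known exactly. Their poses are not given: they have to be found in the camera images.
- power_dial: Loose navy dial standing in the tray, bore down, 37 mm high, about 60 g. Ribbed round skirt 48 mm wide, 12 mm high; on it a straight grip bar 20 mm wide, 46 mm long, from 12 to 37 mm height: take it across the 20 mm. Origin: centre of the underside, on the bore's axis. z up; x along the bar, towards the end with the white pointer line.
- bore (a point): Mouth of the dial's bore, at the dial's origin, same axes. Lowest 12 mm: D-shaped, 18.9 mm round with one flat 4.45 mm from the axis on the dial's -x side (opposite the pointer). Above it, after a 2.5 mm funnel, a square hole 7.8 mm wide up to 32 mm for the spindle's nose.
- pointer (a point): Outer end of the white pointer line on top of the dial's bar: 22 mm from the axis along the dial's x, 37 mm above its underside.
- dial_seat (a point): Seat of the power dial, fixed to the scaler, at its left dial seen from the robot: centre of the 27 mm steel collar's top, 88.5 mm above the table, where the underside of a dial that is fully home rests. z up along the spindle, x towards the red OFF dot. It does not turn with the spindle. Collar and spindle are sprung: they give way downwards at 5 N per mm and come back. Pulling a snapped dial off takes about 27 N.
- spindle_tip (a point): Tip of the spindle, 30 mm above the seat; sinks with it, does not turn. From the collar up: D-section to 11.5 mm, 18 mm round with a flat 4 mm from the axis; then a round nose 6.8 mm thick, its last 2.5 mm tapering to 3.2 mm, which centres the dial at any angle. Play 0.5 mm. A tongue on the round side meets the dial some 9 mm above the seat: 8 to 14 N to push past; it snaps in the last 2.5 mm.
- off_dot (a point): Red OFF dot on the deck, 32 mm from the spindle's axis. How far the spindle is turned is NOT measured: a dial that fits points 0.3 to 1.6 rad (17 to 92 degrees) clockwise, from above, of this dot. If it is over some 0.15 rad off, it rests on the D-section, 11.5 mm above the seat. The spindle turns stiffly (0.1 N m): at 3 to 6 N the dial slides round on it. Turned anticlockwise it stops at OFF.
- scaler: Bench scaler, fixed: white housing 220 mm deep (x), 280 mm wide (y), blue deck 80 mm above the table. Origin: centre of its underside; x points away from the robot's side. A blue water reservoir, 66 mm wide, reaching 190 mm above the table, stands on the deck at (60, -75) mm; a cradle sticks out 13 mm on its left side.
- water_pointer (a point): Outer end of the pointer line on the teal water dial, which stays on the scaler's other spindle, 120 mm to the right (scaler's -y) of the power spindle, same size as the power dial; 22 mm from its axis. Leave it as set.
- tray: The shallow metal tray, 210 by 300 mm, rim 20 mm high, floor and walls 3 mm thick; fixed. Origin: centre of its underside. The power dial, the tip wrench and the paste pot stand in a row across it, about 88 mm apart, in any order.
- tip_wrench: Green plastic tip wrench standing in the tray, 26 mm in diameter, 36 mm high; origin: centre of its underside. Leave it.
- paste_pot: White pot with an orange lid standing in the tray, 44 mm in diameter, 32 mm high; origin: centre of its underside. Leave it.
- rinse_bottle: Light blue bottle, 64 mm in diameter, 170 mm high, behind the tray and the scaler; origin: centre of its underside. Leave it.
- steel_bowl: Steel bowl, 116 mm in diameter, 45 mm high, behind the tray; origin: centre of its underside. Leave it.
- cassette: Steel instrument cassette lying on the right of the robot, 100 by 190 mm, 25 mm high; origin: centre of its underside. Leave it.
There are look-alikes about, which are no part of the job. What is meant by the power_dial is not green or pink, and is the smaller of those in its own colour.

How it is judged:
On the way:
1. the power dial is snapped fully home on its spindle (horizontal distance between power_dial and dial_seat below 0.0025 m and z of power_dial in the frame of dial_seat below 0.002 m and angle between power_dial's own z axis and vertical below 0.06 rad), for 0.2 s.
At the end, for the whole second after the job is handed in: The power dial sits fully home on its spindle: underside within 2 mm of its seat, within 2.5 mm of the axis, upright (tilt under 0.06 rad); its pointer stands at the red OFF dot (its outer end within 4 mm to either side of the line from the axis to the dot, about 10 degrees); it is at rest (all of step 1 and y of pointer in the frame of dial_seat between -0.004 and 0.004 m and x of pointer in the frame of dial_seat above 0.015 m and linear speed of power_dial below 0.01 m/s and angular speed of power_dial below 0.1 rad/s); the robot touches nothing.
It fails at once if the power spindle is pushed down by more than 4 mm (about 20 N) (z of spindle_tip in the frame of dial_seat below 0.026 m).
It fails at once if the water dial is turned by more than about 15 degrees (distance of water_pointer from where it was at the start of the episode above 0.006 m).
It fails at once if the tip wrench, paste pot, rinse bottle, steel bowl or cassette is shifted by more than 25 mm (distance of any of tip_wrench, paste_pot, rinse_bottle, steel_bowl, cassette from where it was at the start of the episode above 0.025 m).
It also fails if it takes over 72 s, if anything falls off the work surface, if the arm or the gripper's body presses on something with over 40 N, if the wrist force passes 120 N, or if a joint passes its speed limit or range.

## Working session

There is one attempt and no reset: what is moved stays moved. The work goes in short steps, Python scripts to look and compute and a shell command to move; the robot and the scene stay as the last step left them, time stands still between calls to the robot, and variables do not carry over. Pictures are saved under pics/ and viewed, about 8 in all and at most 12, crops included, and the job is handed in when it is done.

```bash
mkdir -p pics; ls; python3 - <<'E'
from cell import env
import cv2,numpy as np
s=env.sense();print(s['time'],s['ee_pos'],s['tcp_rot'],s['finger_gap'],s['contact_force'])
for n in("top","scene"):
    p,d=env.snapshot(n);cv2.imwrite(f"pics/{n}0.png",p[:,:,::-1]);np.savez(f"{n}0.npz",p=p,d=d)
    c=env.calibration(n);print({k:(np.round(v,3).tolist() if k=='view' else v) for k,v in c.items()})
a=cv2.imread("pics/top0.png")
cv2.imwrite("pics/both0.png",cv2.resize(a,(768,576),interpolation=cv2.INTER_CUBIC))
E
```

```text
pics
0.0 [ 0.14598405 -0.52978733  0.2471035 ] [-1.13249317e-03  9.90980650e-01  1.34000247e-01 -6.00142785e-05] 0.0853338954482066 [-0.15784994 -0.04682494  0.09781978]
{'fov_y': 56.131108509483944, 'cx': 255.3921883148854, 'cy': 197.1376701534204, 'view': [[0.03, -1.0, 0.001, -0.029], [0.99, 0.03, 0.14, -0.536], [-0.14, -0.004, 0.99, -1.135], [0.0, 0.0, 0.0, 1.0]]}
{'fov_y': 45.743458270774, 'cx': 264.08249041200565, 'cy': 187.36414554751866, 'view': [[-0.882, 0.471, 0.018, 0.45], [-0.332, -0.647, 0.687, 0.112], [0.335, 0.6, 0.727, -1.512], [0.0, 0.0, 0.0, 1.0]]}
```

View pics/both0.png

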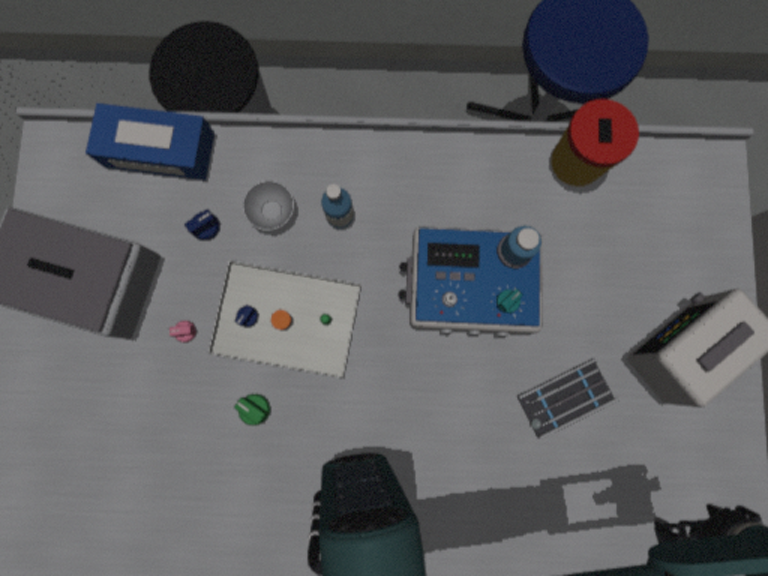

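View pics/scene0.png

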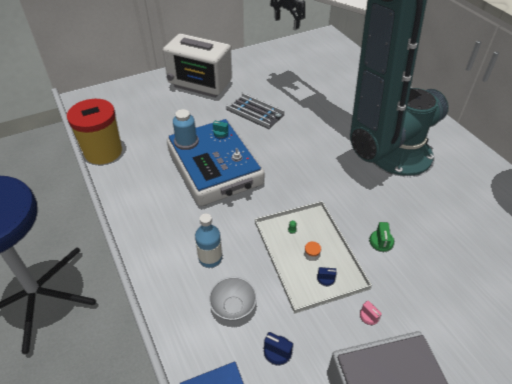

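Top view (pixels ×1.5): there are two navy dials, one in the tray at (247,316) and a bigger one behind the tray at (203,224). The green (253,409) and pink (182,331) dials are excluded by colour. The tray one fits because it is the smaller navy dial and lies in the tray. The bare spindle is at about (450,299) and the teal water dial at about (509,301). An enlarged crop comes next to confirm.

```bash
cat > h.py <<'E'
import numpy as np,cv2
from cell import env
def ray(c,u,v):
    f=192/np.tan(np.radians(c['fov_y'])/2); V=np.array(c['view']);R=V[:3,:3];t=V[:3,3]
    return -R.T@t, R.T@np.array([(u-c['cx'])/f,-(v-c['cy'])/f,-1])
def onz(c,u,v,z):
    o,d=ray(c,u,v);return o+d*(z-o[2])/d[2]
def proj(c,P):
    f=192/np.tan(np.radians(c['fov_y'])/2);V=np.array(c['view']);q=V[:3,:3]@P+V[:3,3]
    return c['cx']-f*q[0]/q[2], c['cy']+f*q[1]/q[2]
def blobs(m,amin=15):
    n,l,st,ce=cv2.connectedComponentsWithStats(m.astype(np.uint8));
    return [(st[i,4],ce[i].round(2).tolist(),l==i) for i in range(1,n) if st[i,4]>=amin]
E
python3 - <<'E'
from h import *
c=env.calibration("top");z=np.load("top0.npz");p=z['p'];d=z['d']
hsv=cv2.cvtColor(p,cv2.COLOR_RGB2HSV)
navy=(hsv[...,0]>105)&(hsv[...,0]<130)&(hsv[...,1]>110)&(hsv[...,2]<110)
print("navy")
for a,ce,m in blobs(navy):
    if 100<ce[0]<400 and 120<ce[1]<260:print(a,ce,onz(c,*ce,.03).round(3),np.median(d[m]))
white=(hsv[...,1]<40)&(hsv[...,2]>150)
red=((hsv[...,0]<8)|(hsv[...,0]>172))&(hsv[...,1]>90)
for a,ce,m in blobs(red,1):
    if 280<ce[0]<360 and 180<ce[1]<225:print('red',a,ce,onz(c,*ce,.08).round(3))
print('spindle approx',onz(c,300,199.3,.11).round(3), 'water', onz(c,339.5,200,.12).round(3))
cr=lambda x,y,w,h,k:cv2.resize(p[y:y+h,x:x+w,::-1],(w*k,h*k),interpolation=cv2.INTER_CUBIC)
cv2.imwrite("pics/crop1.png",np.hstack([cr(115,130,70,100,5),cr(275,160,80,100,5)]))
E
```

```text
navy
212 [135.05, 150.81] [0.681 0.394 0.03 ] 1.1896393
74 [283.69, 160.7] [ 0.663 -0.103  0.03 ] 1.147868
274 [319.73, 161.58] [ 0.663 -0.223  0.03 ] 1.1480052
24 [294.08, 159.83] [ 0.667 -0.137  0.03 ] 1.1483114
368 [342.87, 185.0] [ 0.587 -0.299  0.03 ] 1.1368337
74 [304.88, 179.91] [ 0.6   -0.174  0.03 ] 1.1389818
17 [297.71, 183.53] [ 0.587 -0.15   0.03 ] 1.1385566
180 [342.44, 210.69] [ 0.501 -0.297  0.03 ] 1.1257432
21 [331.62, 208.38] [ 0.508 -0.262  0.03 ] 1.127202
102 [164.97, 210.2] [0.486 0.281 0.03 ] 1.1717287
red 1 [294.0, 208.0] [ 0.5   -0.134  0.08 ]
red 1 [332.0, 210.0] [ 0.497 -0.253  0.08 ]
spindle approx [ 0.524 -0.149  0.11 ] water [ 0.524 -0.267  0.12 ]
```

View pics/crop1.png

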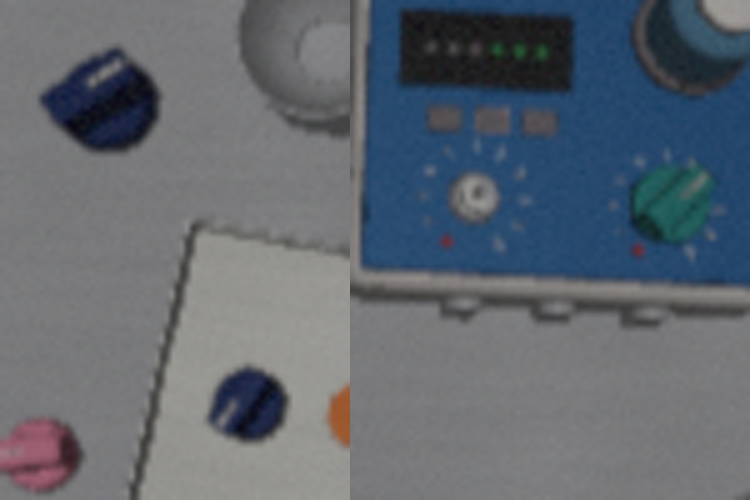

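The dial I want is the tray dial at crop (250,405), i.e. px (165,211). It is clearly smaller than the navy one at crop (110,95), and its pointer faces lower-left. The spindle is at px (300,199.4) and its red dot at (294.4,208.4). I'm moving over the dial now.

```bash
R='{"translation":[2.5,-3.2,0],"turn":0,"jaw":100}'
python3 -m inch '[{"translation":[2.5,-3.2,0],"turn":0,"jaw":100},{"translation":[2.5,-3.2,0],"turn":0,"jaw":100},{"translation":[2.5,-3.2,0],"turn":0,"jaw":100},{"translation":[2.5,-3.2,0],"turn":0,"jaw":100},{"translation":[2.5,-3.2,0],"turn":0,"jaw":100},{"translation":[2.5,-3.2,0],"turn":0,"jaw":100},{"translation":[2.5,-3.2,0],"turn":0,"jaw":100},{"translation":[2.5,-3.2,0],"turn":0,"jaw":100}]' 60
python3 -m inch '[{"translation":[2.5,-3.2,0],"turn":0,"jaw":100},{"translation":[2.5,-3.2,0],"turn":0,"jaw":100},{"translation":[2.5,-3.2,0],"turn":0,"jaw":100},{"translation":[2.5,-3.2,0],"turn":0,"jaw":100},{"translation":[2.5,-3.2,0],"turn":0,"jaw":100},{"translation":[2.5,-3.2,0],"turn":0,"jaw":100},{"translation":[2.5,-3.2,0],"turn":0,"jaw":100},{"translation":[2.5,-3.2,0],"turn":0,"jaw":100}]'
```

```text
time: 0.77
ee_pos: [0.2702, -0.2259, 0.2394]
tcp_rot: [-0.008, 0.992, 0.126, -0.002]
contact_force: [1.1, 0.3, 0.3]
finger_gap: 0.0853
time: 1.43
ee_pos: [0.3973, 0.0824, 0.2414]
tcp_rot: [-0.007, 0.992, 0.125, -0.0]
contact_force: [-0.1, -1.2, -0.2]
finger_gap: 0.0856
```

```bash
python3 -m inch '[{"translation":[2.4,-3.3,0],"turn":0,"jaw":100},{"translation":[2.4,-3.3,0],"turn":0,"jaw":100},{"translation":[2.4,-3.3,0],"turn":0,"jaw":100},{"translation":[2.4,-3.3,0],"turn":0,"jaw":100},{"translation":[2.4,-3.3,0],"turn":0,"jaw":100},{"translation":[0,0,0],"turn":-0.125,"jaw":100},{"translation":[0,0,0],"turn":-0.125,"jaw":100},{"translation":[0,0,0],"turn":-0.125,"jaw":100}]'
python3 -m inch '[{"translation":[0,0,0],"turn":-0.125,"jaw":100},{"translation":[0,0,0],"turn":-0.125,"jaw":100},{"translation":[0,0,0],"turn":-0.125,"jaw":100},{"translation":[0,0,0],"turn":-0.125,"jaw":100},{"translation":[0,0,0],"turn":-0.125,"jaw":100},{"translation":[0,0,0],"turn":-0.125,"jaw":100},{"translation":[0,0,0],"turn":-0.125,"jaw":100},{"translation":[0,0,0],"turn":-0.125,"jaw":100}]'
python3 -m inch '[{"translation":[0,0,0],"turn":-0.125,"jaw":100},{"translation":[0,0,0],"turn":-0.125,"jaw":100},{"translation":[0,0,0],"turn":-0.125,"jaw":100},{"translation":[0,0,0],"turn":-0.125,"jaw":100},{"translation":[0,0,0],"turn":-0.125,"jaw":100},{"translation":[0,0,0],"turn":-0.125,"jaw":100},{"translation":[0,0,0],"turn":-0.125,"jaw":100},{"translation":[0,0,0],"turn":0,"jaw":100}]'
python3 - <<'E'
from h import *
s=env.sense();print(s['joint_positions'],s['ee_pos'])
c=env.calibration("wrist");p,d=env.snapshot("wrist");cv2.imwrite("pics/w1.png",p[:,:,::-1]);np.savez("w1.npz",p=p,d=d,view=c['view'])
print(c['fov_y'],c['cx'],c['cy'],np.array(c['view']).round(3).tolist())
E
```

```text
time: 2.1
ee_pos: [0.4704, 0.2866, 0.2354]
tcp_rot: [-0.007, 0.95, 0.313, -0.004]
contact_force: [-0.1, -0.3, 0.2]
finger_gap: 0.0853
time: 2.77
ee_pos: [0.4678, 0.2873, 0.2277]
tcp_rot: [-0.011, 0.684, 0.729, -0.006]
contact_force: [0.4, -0.1, 0.1]
finger_gap: 0.0853
time: 3.43
ee_pos: [0.4654, 0.2862, 0.2215]
tcp_rot: [-0.017, 0.31, 0.951, -0.005]
contact_force: [-0.3, 0.5, -0.7]
finger_gap: 0.0858
[ 0.43856728  0.10605665  1.40352948  0.01576857  1.66336372 -0.50157489] [0.46543515 0.28615796 0.22152887]
71.16345562206497 253.97908502695944 197.05606457972826 [[0.589, 0.808, -0.02, -0.5], [-0.777, 0.56, -0.286, 0.228], [-0.22, 0.184, 0.958, -0.308], [0.0, 0.0, 0.0, 1.0]]
```

View pics/w1.png

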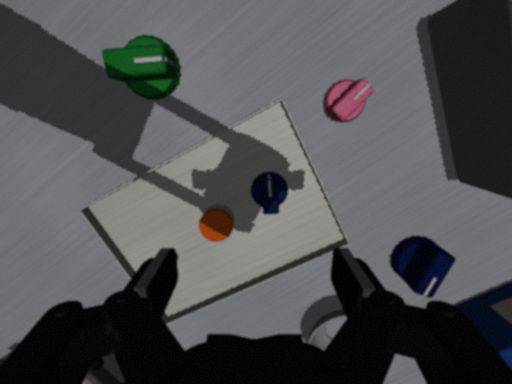

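Wrist view: the navy dial is at (269,190) in the gripper's shadow, with its bar running almost vertically in the image. The orange pot is at (216,225).

```bash
python3 - <<'E'
from h import *
z=np.load("w1.npz");p=z['p'];d=z['d'];c=env.calibration("wrist");c['view']=z['view']
h=cv2.cvtColor(p,cv2.COLOR_RGB2HSV)
navy=(h[...,0]>105)&(h[...,0]<130)&(h[...,1]>110)&(h[...,2]<130);navy[:,320:]=0
a,ce,m=max(blobs(navy),key=lambda b:b[0]);print(a,ce)
mm=cv2.morphologyEx(m.astype(np.uint8),cv2.MORPH_CLOSE,np.ones((9,9)))>0
v,u=np.nonzero(mm)
f=192/np.tan(np.radians(c['fov_y'])/2);V=z['view'];R=V[:3,:3];t=V[:3,3]
dd=d[v,u];q=np.c_[(u-c['cx'])/f*dd,-(v-c['cy'])/f*dd,-dd];W=(q-t)@R
print(np.percentile(W[:,2],[2,10,30,50,70,90,98]).round(4))
top=W[:,2]>.034
T=W[top];ce=cv2.minAreaRect((T[:,:2]*1000).astype(np.float32));print('top',top.sum(),T.mean(0).round(4),ce)
B=cv2.minAreaRect((W[(W[:,2]<.02)&(W[:,2]>.008)][:,:2]*1000).astype(np.float32));print('skirt',B)
w=mm&(h[...,1]<110)&(h[...,2]>70)
for a,cc,k in blobs(w,4):
    vv,uu=np.nonzero(k);P=np.array([onz(c,x,y,.04) for x,y in zip(uu,vv)])
    print('white',a,cc,P.mean(0).round(4),cv2.minAreaRect((P[:,:2]*1000).astype(np.float32)))
    l=cv2.fitLine((P[:,:2]*1000).astype(np.float32),cv2.DIST_L2,0,.01,.01).ravel();print('angle',np.degrees(np.arctan2(l[1],l[0])))
s=env.sense();q=s['tcp_rot'];from scipy.spatial.transform import Rotation as Ro
print(Ro.from_quat([q[1],q[2],q[3],q[0]]).as_matrix().round(3),s['ee_pos'])
E
```

```text
894 [269.09, 191.91]
[0.0122 0.0148 0.016  0.0391 0.0404 0.0411 0.0419]
top 563 [0.4825 0.2907 0.0446] ((455.3420104980469, 307.6302795410156), (19.948183059692383, 112.70514678955078), 57.953125)
skirt ((483.77362060546875, 290.776123046875), (44.12067413330078, 40.93025588989258), 54.7030029296875)
[[-0.805  0.592 -0.035]
 [ 0.592  0.806  0.001]
 [ 0.029 -0.02  -0.999]] [0.46538574 0.28611213 0.22137357]
```

```bash
python3 - <<'E'
from h import *
z=np.load("w1.npz");p=z['p'];d=z['d'];c=env.calibration("wrist");c['view']=z['view']
h=cv2.cvtColor(p,cv2.COLOR_RGB2HSV)
sub=h[165:218,245:295];print(h[170:205:3,264:274,2]);print(h[170:205:6,264:274,1])
f=192/np.tan(np.radians(c['fov_y'])/2);V=z['view'];R=V[:3,:3];t=V[:3,3]
v,u=np.mgrid[160:220,240:300];v=v.ravel();u=u.ravel();dd=d[v,u]
W=(np.c_[(u-c['cx'])/f*dd,-(v-c['cy'])/f*dd,-dd]-t)@R
k=(W[:,2]>.036)&(W[:,2]<.045);r=cv2.minAreaRect((W[k][:,:2]*1000).astype(np.float32));print(k.sum(),W[k].mean(0),r)
P=W[k][:,:2];e,U=np.linalg.eigh(np.cov(P.T));print('axis',np.degrees(np.arctan2(*U[::-1,1])),np.sqrt(e))
E
```

```text
[[65 64 63 61 56 57 60 63 60 62]
 [23 20 20 20 22 22 21 17 18 22]
 [14 14 21 32 38 38 32 19 16 15]
 [18 19 19 29 35 38 31 26 21 22]
 [23 22 23 36 52 59 51 35 25 22]
 [22 25 25 33 51 63 54 40 27 17]
 [23 21 23 32 48 61 52 38 27 20]
 [22 23 25 29 44 59 55 45 29 22]
 [24 25 19 28 38 56 59 46 29 23]
 [20 23 23 23 27 29 32 28 25 21]
 [21 24 23 23 24 23 20 24 25 27]
 [22 24 25 23 24 22 23 27 39 46]]
[[ 12  12   4   4   0   4   9   8   9   4]
 [200 200  97  32   7   7  32 134 191 204]
 [222 232 166  71  20   4  15  66 173 243]
 [211 255 166  72  11   8  15  54 142 230]
 [191 194 255 128  47  14   9  22  88 166]
 [231 202 233 200 202 188 255 213 214 255]]
599 [0.48533587 0.28881519 0.04026881] ((486.2022705078125, 288.3238525390625), (19.96938133239746, 46.190406799316406), 57.98685073852539)
axis 147.91628994282598 [0.00567788 0.01319511]
```

```bash
python3 -m inch '[{"translation":[-0.4,0.35,2.9],"turn":-0.015,"jaw":55},{"translation":[-0.4,0.35,2.9],"turn":-0.015,"jaw":55},{"translation":[-0.4,0.35,2.9],"turn":-0.015,"jaw":55},{"translation":[-0.4,0.35,2.9],"turn":-0.015,"jaw":55},{"translation":[-0.4,0.35,2.9],"turn":-0.015,"jaw":55},{"translation":[0,0,0],"turn":0,"jaw":55},{"translation":[0,0,0],"turn":0,"jaw":55}]' 60
cat >> h.py <<'E'
from scipy.spatial.transform import Rotation as Ro
def tool(target=None,yaw=None):
    s=env.sense();q=s['tcp_rot'];M=Ro.from_quat([q[1],q[2],q[3],q[0]]).as_matrix();p=np.array(s['ee_pos'])
    y=np.degrees(np.arctan2(M[1,0],M[0,0]))
    print('t',round(s['time'],2),'pos',p.round(4),'yaw',round(y,2),'z',M[:,2].round(4),'F',np.round(s['contact_force'],1),'M',np.round(s['moment'],2),'gap',round(s['finger_gap'],4))
    if target is not None: print('move cm',(M.T@(np.array(target)-p)*100).round(2))
    if yaw is not None: print('turn',round(-np.radians((yaw-y+180)%360-180),3))
    return p,M
E
python3 - <<'E'
from h import *
tool([.4858,.2885,.036],148);print(env.tips_ahead)
c=env.calibration("wrist");p,d=env.snapshot("wrist");cv2.imwrite("pics/w2.png",p[:,:,::-1])
f=192/np.tan(np.radians(c['fov_y'])/2);V=np.array(c['view']);R=V[:3,:3];t=V[:3,3]
v,u=np.mgrid[0:384,0:512];v=v.ravel();u=u.ravel();dd=d[v,u]
W=(np.c_[(u-c['cx'])/f*dd,-(v-c['cy'])/f*dd,-dd]-t)@R
k=(dd>0)&(W[:,2]>.036)&(W[:,2]<.045)&(np.hypot(W[:,0]-.4858,W[:,1]-.2885)<.03)
P=W[k][:,:2];e,U=np.linalg.eigh(np.cov(P.T));print(k.sum(),cv2.minAreaRect((P*1000).astype(np.float32)),np.degrees(np.arctan2(*U[::-1,1])))
E
```

```text
time: 4.07
ee_pos: [0.489, 0.2902, 0.0728]
tcp_rot: [-0.015, 0.285, 0.958, -0.003]
contact_force: [0.6, -0.2, 0.8]
finger_gap: 0.0469
t 4.07 pos [0.489  0.2902 0.0728] yaw 146.89 z [-0.03    0.0034 -0.9995] F [ 0.6 -0.2  0.8] M [ 0.    0.04 -0.  ] gap 0.0469
move cm [ 0.08 -0.27  3.69]
turn -0.019
0.017
1912 ((485.56768798828125, 288.7227783203125), (19.611955642700195, 46.058143615722656), 57.51004409790039) 147.77398537503905
```

```bash
python3 -m inch '[{"translation":[0.05,-0.1,1.2],"turn":-0.01,"jaw":55},{"translation":[0.05,-0.1,1.2],"turn":-0.005,"jaw":55},{"translation":[0,-0.07,1.2],"turn":0,"jaw":55},{"translation":[0,0,0],"turn":0,"jaw":55}]'
python3 -c "
from h import *
tool([.4857,.2886,.036],147.8)"
```

```text
time: 4.45
ee_pos: [0.4879, 0.2899, 0.0402]
tcp_rot: [-0.011, 0.278, 0.961, 0.001]
contact_force: [-0.5, 0.1, -1.2]
finger_gap: 0.0467
t 4.45 pos [0.4879 0.2899 0.0402] yaw 147.72 z [-0.0209  0.0076 -0.9998] F [-0.5  0.1 -1.2] M [-0.01  0.   -0.02] gap 0.0467
move cm [ 0.1  -0.23  0.43]
turn -0.001
```

```bash
python3 -m inch '[{"translation":[0.08,-0.25,0.4],"turn":0,"jaw":55},{"translation":[0,0,0],"turn":0,"jaw":55},{"translation":[0,0,0],"turn":0,"jaw":0},{"translation":[0,0,0],"turn":0,"jaw":0},{"translation":[0,0,0],"turn":0,"jaw":0},{"translation":[0,0,0],"turn":0,"jaw":0},{"translation":[0,0,0],"turn":0,"jaw":0},{"translation":[0,0,0],"turn":0,"jaw":0}]' 60
python3 -c "
from h import *
tool([.4857,.2886,.036],147.8)"
```

```text
time: 5.12
ee_pos: [0.487, 0.2889, 0.0385]
tcp_rot: [-0.009, 0.278, 0.96, 0.002]
contact_force: [-0.9, -0.2, 0.0]
finger_gap: 0.0189
t 5.12 pos [0.487  0.2889 0.0385] yaw 147.69 z [-0.0164  0.0097 -0.9998] F [-0.9 -0.2  0. ] M [ 0.03 -0.02  0.03] gap 0.0189
move cm [ 0.09 -0.09  0.25]
turn -0.002
```

```bash
python3 -m inch '[{"translation":[0,0,-1],"turn":0,"jaw":0},{"translation":[0,0,-3],"turn":0,"jaw":0},{"translation":[0,0,-3.8],"turn":0,"jaw":0},{"translation":[0,0,-3.8],"turn":0,"jaw":0},{"translation":[0,0,-3.8],"turn":0,"jaw":0},{"translation":[0,0,-3.8],"turn":0,"jaw":0},{"translation":[0,0,-3.5],"turn":0,"jaw":0},{"translation":[-1.5,-1.7,0],"turn":0,"jaw":0}]'
python3 -m inch '[{"translation":[-2.6,-3.1,0],"turn":0,"jaw":0},{"translation":[-2.6,-3.1,0],"turn":0,"jaw":0},{"translation":[-2.6,-3.1,0],"turn":0,"jaw":0},{"translation":[-2.6,-3.1,0],"turn":0,"jaw":0},{"translation":[-2.6,-3.1,0],"turn":0,"jaw":0},{"translation":[-2.6,-3.1,0],"turn":0,"jaw":0},{"translation":[-2.6,-3.1,0],"turn":0,"jaw":0},{"translation":[-2.6,-3.1,0],"turn":0,"jaw":0}]'
python3 -c "
from h import *
tool([.57,-.18,.26],148)"
```

```text
time: 5.78
ee_pos: [0.4911, 0.2653, 0.275]
tcp_rot: [-0.013, 0.276, 0.961, -0.0]
contact_force: [0.2, 0.1, -0.2]
finger_gap: 0.0188
time: 6.45
ee_pos: [0.5383, -0.0604, 0.2857]
tcp_rot: [-0.003, 0.269, 0.963, 0.005]
contact_force: [0.4, -0.9, 0.0]
finger_gap: 0.0188
t 6.45 pos [ 0.5383 -0.0604  0.2857] yaw 148.75 z [-0.0036  0.0118 -0.9999] F [ 0.4 -0.9  0. ] M [ 0.01 -0.06  0.03] gap 0.0188
move cm [-8.94 -8.6   2.42]
turn 0.013
```

```bash
python3 -m inch '[{"translation":[-2.8,-2.7,0.5],"turn":0,"jaw":0},{"translation":[-2.8,-2.7,0.5],"turn":0,"jaw":0},{"translation":[-2.8,-2.7,0.5],"turn":0,"jaw":0},{"translation":[0,0,0],"turn":0,"jaw":0},{"translation":[0,0,0],"turn":0,"jaw":0}]'
python3 - <<'E'
from h import *
tool([.55,-.165,.2])
c=env.calibration("wrist");p,d=env.snapshot("wrist");np.savez("w3.npz",p=p,d=d,view=c['view'])
tool()
cv2.imwrite("pics/w3.png",cv2.resize(p[:,:,::-1],(768,576),interpolation=cv2.INTER_CUBIC))
E
```

```text
time: 6.87
ee_pos: [0.5673, -0.1881, 0.2722]
tcp_rot: [-0.001, 0.275, 0.961, 0.004]
contact_force: [0.4, 1.0, 1.1]
finger_gap: 0.0186
t 6.87 pos [ 0.5673 -0.1881  0.2722] yaw 148.06 z [ 3.0e-04  7.4e-03 -1.0e+00] F [0.4 1.  1.1] M [ 0.06 -0.03  0.03] gap 0.0186
move cm [2.67 1.   7.24]
t 6.92 pos [ 0.5672 -0.1883  0.2718] yaw 148.06 z [-3.0e-04  6.2e-03 -1.0e+00] F [-0.1 -0.2 -1.3] M [-0.07  0.    0.08] gap 0.0188
```

View pics/w3.png

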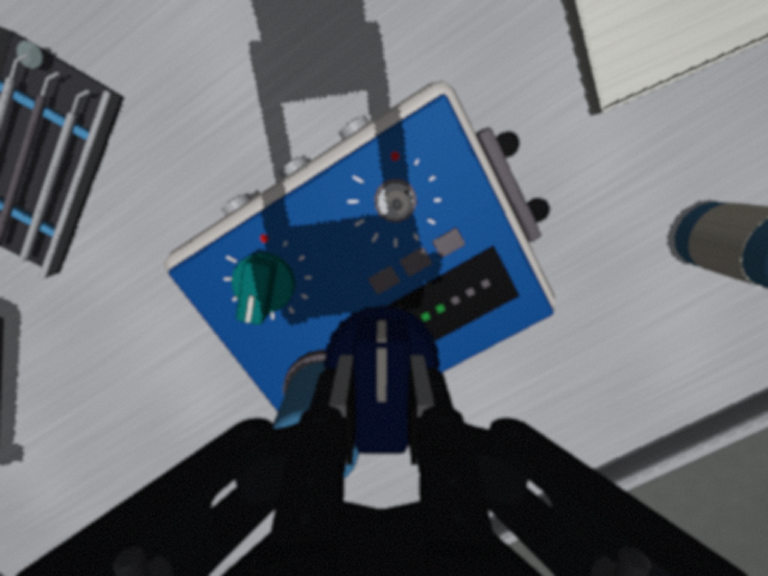

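The held dial is straight in the jaws, with its white line at about x=381. The spindle is at (397,200) and its red OFF dot at (395,156); the water dial is at (262,285), all ×1.5. I'll measure the spindle and dot from this, then get a closer look at the flat.

```bash
cat > m.py <<'E'
from h import *
import sys
def spin(p,d,c,g=(.524,-.149)):
    f=192/np.tan(np.radians(c['fov_y'])/2);V=np.array(c['view']);R=V[:3,:3];t=V[:3,3]
    v,u=np.mgrid[0:384,0:512];v=v.ravel();u=u.ravel();dd=d[v,u]
    W=(np.c_[(u-c['cx'])/f*dd,-(v-c['cy'])/f*dd,-dd]-t)@R
    k=(dd>0)&(W[:,2]>.084)&(W[:,2]<.125)&(np.hypot(W[:,0]-g[0],W[:,1]-g[1])<.03)
    W=W[k];u=u[k];v=v[k]
    for a,b in((.085,.092),(.096,.104),(.106,.122)):
        s=(W[:,2]>a)&(W[:,2]<b)
        if s.sum()>3:
            q=cv2.minEnclosingCircle((W[s][:,:2]*1000).astype(np.float32));print(a,s.sum(),W[s].mean(0).round(4),'circ',np.round(q[0],1),round(q[1],1),'px',u[s].mean().round(1),v[s].mean().round(1))
    h=cv2.cvtColor(p,cv2.COLOR_RGB2HSV);red=((h[...,0]<8)|(h[...,0]>172))&(h[...,1]>110)&(h[...,2]>40)
    for a,ce,m in blobs(red,5):
        P=onz(c,*ce,.08)
        if np.hypot(*(P[:2]-g))<.06:print('red',a,ce,P.round(4))
    h0=(h[...,0]>75)&(h[...,0]<97)&(h[...,1]>100)
if __name__=='__main__':
    z=np.load("w3.npz");c=env.calibration("wrist");c['view']=z['view'];spin(z['p'],z['d'],c)
    # held dial: white line
    p=z['p'];h=cv2.cvtColor(p,cv2.COLOR_RGB2HSV);w=(h[...,1]<60)&(h[...,2]>60);w[:, :248]=0;w[:,262:]=0;w[:210]=0;w[270:]=0
    print([(a,b) for a,b,_ in blobs(w)])
E
python3 m.py
```

```text
0.085 259 [ 0.5272 -0.1524  0.089 ] circ [ 527.8 -151. ] 13.3 px 261.7 134.6
0.096 138 [ 0.5267 -0.1484  0.1004] circ [ 527.3 -149.4] 9.6 px 264.9 133.1
0.106 42 [ 0.5274 -0.151   0.1171] circ [ 527.7 -151.1] 3.4 px 263.8 136.5
red 15 [262.87, 103.53] [ 0.4997 -0.1336  0.08  ]
[(np.int32(50), [253.92, 221.64]), (np.int32(248), [254.0, 249.5])]
```

```bash
python3 - <<'E'
from h import *
z=np.load("w3.npz");p=z['p'];d=z['d'];c=env.calibration("wrist");c['view']=z['view']
f=192/np.tan(np.radians(c['fov_y'])/2);V=z['view'];R=V[:3,:3];t=V[:3,3]
v,u=np.mgrid[110:160,240:290];v=v.ravel();u=u.ravel();dd=d[v,u]
W=(np.c_[(u-c['cx'])/f*dd,-(v-c['cy'])/f*dd,-dd]-t)@R
s=(abs(W[:,2]-.1)<.003);P=(W[s][:,:2]-[.5276,-.151])*1000
for a in range(0,360,15):
    n=[np.cos(np.radians(a)),np.sin(np.radians(a))];print(a,np.percentile(P@n,97).round(1),end=' | ')
k=12;cv2.imwrite("pics/crop3.png",cv2.resize(p[110:158,235:291,::-1],None,fx=k,fy=k,interpolation=cv2.INTER_CUBIC))
E
```

```text
0 8.1 | 15 8.2 | 30 8.3 | 45 8.1 | 60 8.4 | 75 8.7 | 90 9.2 | 105 9.6 | 120 8.6 | 135 8.3 | 150 7.7 | 165 8.1 | 180 8.0 | 195 8.0 | 210 7.6 | 225 7.2 | 240 6.6 | 255 5.2 | 270 4.2 | 285 3.8 | 300 4.6 | 315 6.0 | 330 7.4 | 345 7.8 |
```

View pics/crop3.png

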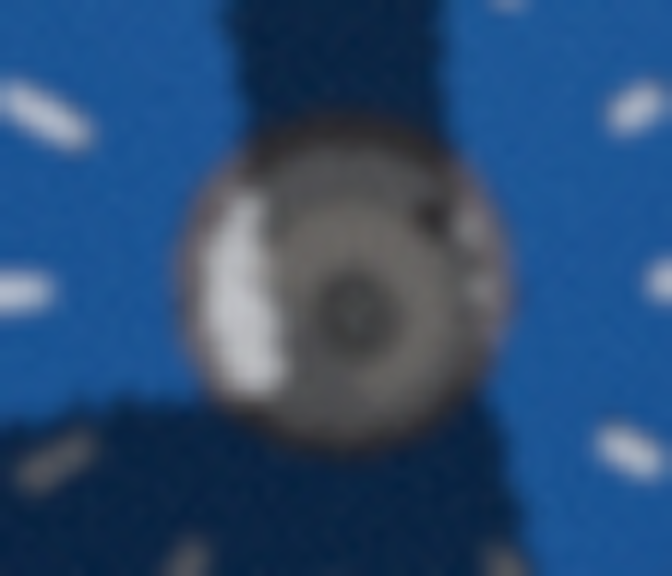

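The crop shows the bare steel spindle. The bright patch on its left (240,290) is the collar lying open beside the flat. The depth layer at 100 mm agrees: the extent is least (3.8 mm) at about 282° and the tongue bulges at about 105°. So a fitting pointer faces about 103°, some 45° clockwise of OFF at 148°.

```bash
python3 -m inch '[{"translation":[0,0,0],"turn":0.1,"jaw":0},{"translation":[0,0,0],"turn":0.1,"jaw":0},{"translation":[0,0,0],"turn":0.1,"jaw":0},{"translation":[0,0,0],"turn":0.1,"jaw":0},{"translation":[0,0,0],"turn":0.1,"jaw":0},{"translation":[0,0,0],"turn":0.1,"jaw":0},{"translation":[0,0,0],"turn":0.1,"jaw":0},{"translation":[0,0,0],"turn":0.08,"jaw":0}]'
python3 - <<'E'
from h import *;from m import spin
p0,M=tool([.5277,-.151,.175],103)
c=env.calibration("wrist");p,d=env.snapshot("wrist");np.savez("w4.npz",p=p,d=d,view=c['view'])
spin(p,d,c,(.5277,-.151))
f=192/np.tan(np.radians(c['fov_y'])/2);V=np.array(c['view']);R=V[:3,:3];t=V[:3,3]
v,u=np.mgrid[200:384,200:310];v=v.ravel();u=u.ravel();dd=d[v,u]
W=(np.c_[(u-c['cx'])/f*dd,-(v-c['cy'])/f*dd,-dd]-t)@R
L=(W-p0)@M*1000   # tool frame mm
hh=cv2.cvtColor(p,cv2.COLOR_RGB2HSV)[v,u]
k=(dd>0)&(abs(L[:,2])<6)&(abs(L[:,1])<14)&(abs(L[:,0])<40)
B=L[k];print(k.sum(),np.percentile(B,[1,50,99],axis=0).round(1).tolist())
w=k&(hh[:,1]<70)&(hh[:,2]>60);print('white',w.sum(),np.percentile(L[w],[1,50,99],axis=0).round(1).tolist())
n=k&(hh[:,0]>105)&(hh[:,0]<130)&(hh[:,1]>110);print('navy',n.sum(),np.percentile(L[n],[1,50,99],axis=0).round(1).tolist())
k=(dd>0)&(L[:,2]>18)&(L[:,2]<30)&(abs(L[:,0])<40)&(abs(L[:,1])<30);print('skirt',k.sum(),np.percentile(L[k],[1,50,99],axis=0).round(1).tolist())
cv2.imwrite("pics/w4.png",cv2.resize(p[:,:,::-1],(768,576),interpolation=cv2.INTER_CUBIC))
E
```

```text
time: 7.58
ee_pos: [0.5662, -0.1771, 0.2776]
tcp_rot: [-0.001, 0.63, 0.777, 0.004]
contact_force: [-0.4, -0.6, -0.9]
finger_gap: 0.0188
t 7.58 pos [ 0.5662 -0.1771  0.2776] yaw 101.96 z [ 0.0038  0.0069 -1.    ] F [-0.4 -0.6 -0.9] M [ 0.04  0.02 -0.03] gap 0.0188
move cm [ 3.29 -3.27 10.27]
turn -0.018
0.085 218 [ 0.5281 -0.1508  0.0891] circ [ 527.2 -150.9] 13.4 px 226.3 151.1
0.096 131 [ 0.5272 -0.1476  0.1004] circ [ 527. -149.] 9.4 px 225.0 149.7
0.106 41 [ 0.5276 -0.15    0.1164] circ [ 527.1 -150.7] 3.5 px 223.6 154.1
red 12 [205.92, 130.33] [ 0.4999 -0.1332  0.08  ]
3090 [[-21.4, -12.7, -4.8], [5.2, -0.4, -3.0], [22.7, 12.5, 5.1]]
white 321 [[-22.5, -9.7, -4.8], [10.8, -0.4, -3.3], [23.0, 3.4, 5.3]]
navy 2438 [[-19.9, -10.0, -4.6], [1.3, -0.9, -3.1], [22.5, 9.0, 4.6]]
skirt 1160 [[-0.8, -24.1, 18.8], [12.8, -0.9, 23.0], [22.9, 22.8, 29.7]]
```

View pics/w4.png

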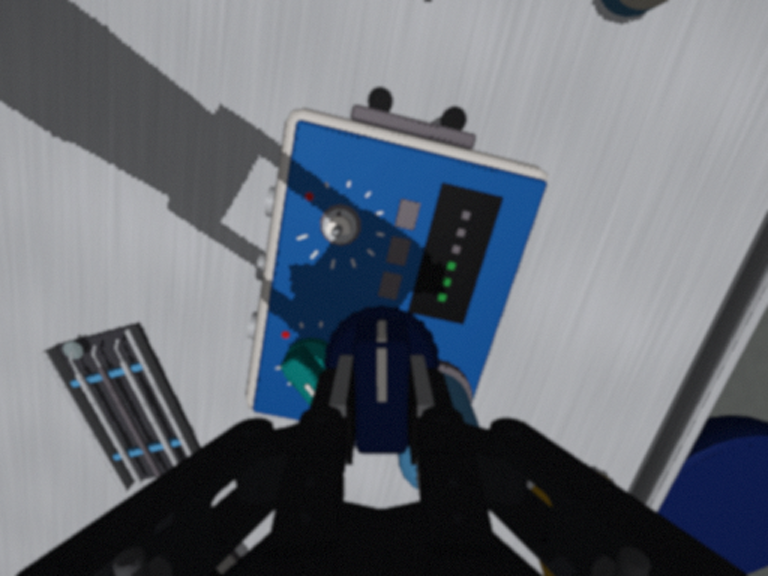

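The dial is straight in the jaws. The spindle is at (341,227) with its red dot at (309,197), ×1.5, and repeats to 0.5 mm at about (0.5274,-0.151). I'm going above it and down to just over the nose.

```bash
python3 -m inch '[{"translation":[1.7,-1.7,0],"turn":-0.01,"jaw":0},{"translation":[1.6,-1.6,0],"turn":-0.01,"jaw":0},{"translation":[0,0,2.5],"turn":0,"jaw":0},{"translation":[0,0,2.5],"turn":0,"jaw":0},{"translation":[0,0,2.5],"turn":0,"jaw":0},{"translation":[0,0,2],"turn":0,"jaw":0},{"translation":[0,0,0],"turn":0,"jaw":0},{"translation":[0,0,0],"turn":0,"jaw":0}]'
python3 -c "
from h import *
tool([.5275,-.1515,.165],103)"
```

```text
time: 8.3
ee_pos: [0.5267, -0.1399, 0.1875]
tcp_rot: [0.005, 0.611, 0.792, 0.006]
contact_force: [-0.0, -0.5, 0.6]
finger_gap: 0.0184
t 8.3 pos [ 0.5267 -0.1399  0.1875] yaw 104.69 z [ 0.0158  0.0041 -0.9999] F [-0.  -0.5  0.6] M [ 0.01 -0.   -0.06] gap 0.0184
move cm [-1.14 -0.25  2.24]
turn 0.03
```

```bash
python3 -m inch '[{"translation":[-0.6,-0.15,0.8],"turn":0.015,"jaw":0},{"translation":[-0.5,-0.1,0.8],"turn":0.015,"jaw":0},{"translation":[0,0,0.5],"turn":0,"jaw":0},{"translation":[0,0,0],"turn":0,"jaw":0},{"translation":[0,0,0],"turn":0,"jaw":0}]'
python3 -c "
from h import *
tool([.5275,-.1515,.160],103)"
```

```text
time: 8.72
ee_pos: [0.5298, -0.1522, 0.1703]
tcp_rot: [0.009, 0.622, 0.783, 0.008]
contact_force: [-0.0, -0.0, 0.1]
finger_gap: 0.0184
t 8.72 pos [ 0.5298 -0.1522  0.1703] yaw 103.0 z [ 2.400e-02  7.000e-04 -9.997e-01] F [-0.  -0.   0.1] M [-0.    0.06 -0.  ] gap 0.0184
move cm [ 0.13 -0.23  1.02]
turn -0.0
```

```bash
python3 -m inch '[{"translation":[0.15,-0.3,0],"turn":0,"jaw":0},{"translation":[0,0,0],"turn":0,"jaw":0},{"translation":[0,0,1],"turn":0,"jaw":0},{"translation":[0,0,0.7],"turn":0,"jaw":0},{"translation":[0,0,0],"turn":0,"jaw":0}]'
python3 -c "
from h import *
tool([.5266,-.1513,.145],103)"
```

```text
time: 9.13
ee_pos: [0.5277, -0.1521, 0.1539]
tcp_rot: [0.011, 0.623, 0.782, 0.008]
contact_force: [-0.9, 0.1, -1.7]
finger_gap: 0.0184
t 9.13 pos [ 0.5277 -0.1521  0.1539] yaw 102.97 z [ 2.780e-02 -7.000e-04 -9.996e-01] F [-0.9  0.1 -1.7] M [ 0.02  0.07 -0.04] gap 0.0184
move cm [ 0.11 -0.11  0.89]
turn -0.001
```

```bash
python3 -m inch '[{"translation":[0.1,-0.13,0],"turn":0,"jaw":0},{"translation":[0,0,0.5],"turn":0,"jaw":0},{"translation":[0,0,0],"turn":0,"jaw":0}]'
python3 -c "
from h import *
tool([.5265,-.1513,.145],103)"
python3 -m inch '[{"translation":[0,0,0.5],"turn":0,"jaw":0},{"translation":[0,0,0],"turn":0,"jaw":0}]'
python3 -c "
from h import *
tool([.5265,-.1513,.135],103)"
```

```text
time: 9.38
ee_pos: [0.5257, -0.151, 0.1471]
tcp_rot: [0.01, 0.623, 0.782, 0.008]
contact_force: [-0.2, 0.2, 0.2]
finger_gap: 0.0187
t 9.38 pos [ 0.5257 -0.151   0.1471] yaw 102.98 z [ 2.580e-02  1.000e-04 -9.997e-01] F [-0.2  0.2  0.2] M [0.02 0.02 0.01] gap 0.0187
move cm [-0.05  0.07  0.22]
turn -0.0
time: 9.55
ee_pos: [0.5258, -0.1509, 0.1415]
tcp_rot: [0.01, 0.623, 0.782, 0.008]
contact_force: [-0.1, -0.2, -1.1]
finger_gap: 0.0186
t 9.55 pos [ 0.5258 -0.1509  0.1415] yaw 102.99 z [ 2.580e-02  2.000e-04 -9.997e-01] F [-0.1 -0.2 -1.1] M [-0.05  0.07 -0.03] gap 0.0186
move cm [-0.05  0.04  0.66]
turn -0.0
```

```bash
for i in 1; do python3 -m inch '[{"translation":[0,0,0.3],"turn":0,"jaw":0},{"translation":[0,0,0],"turn":0,"jaw":0}]'; python3 -m inch '[{"translation":[0,0,0.2],"turn":0,"jaw":0},{"translation":[0,0,0],"turn":0,"jaw":0}]'; python3 -m inch '[{"translation":[0,0,0.15],"turn":0,"jaw":0},{"translation":[0,0,0],"turn":0,"jaw":0}]'; done
python3 -c "
from h import *
tool([.5265,-.1513,.1235],103)"
```

```text
time: 9.72
ee_pos: [0.5259, -0.1509, 0.1381]
tcp_rot: [0.01, 0.622, 0.783, 0.008]
contact_force: [-0.2, -0.1, -0.8]
finger_gap: 0.0183
time: 9.88
ee_pos: [0.5263, -0.151, 0.1362]
tcp_rot: [0.01, 0.622, 0.783, 0.008]
contact_force: [-0.3, 0.0, 0.1]
finger_gap: 0.0185
time: 10.05
ee_pos: [0.5267, -0.1506, 0.1351]
tcp_rot: [0.011, 0.622, 0.783, 0.009]
contact_force: [0.3, 0.4, -1.6]
finger_gap: 0.0185
t 10.05 pos [ 0.5267 -0.1506  0.1351] yaw 103.0 z [ 2.760e-02  7.000e-04 -9.996e-01] F [ 0.3  0.4 -1.6] M [ 0.14 -0.04  0.05] gap 0.0185
move cm [-0.06 -0.07  1.16]
turn -0.0
```

```bash
python3 -m inch '[{"translation":[0,0,0.15],"turn":0,"jaw":0},{"translation":[0,0,0],"turn":0,"jaw":0}]'; python3 -m inch '[{"translation":[0,0,0.15],"turn":0,"jaw":0},{"translation":[0,0,0],"turn":0,"jaw":0}]'; python3 -m inch '[{"translation":[0,0,0.1],"turn":0,"jaw":0},{"translation":[0,0,0],"turn":0,"jaw":0}]'
python3 -c "
from h import *
tool([.5265,-.1513,.1235],103)"
```

```text
time: 10.22
ee_pos: [0.5269, -0.1503, 0.1339]
tcp_rot: [0.011, 0.622, 0.783, 0.009]
contact_force: [-0.8, 1.0, 0.7]
finger_gap: 0.0185
time: 10.38
ee_pos: [0.5269, -0.1499, 0.1329]
tcp_rot: [0.01, 0.622, 0.783, 0.01]
contact_force: [0.7, 0.6, -1.0]
finger_gap: 0.0189
time: 10.55
ee_pos: [0.5269, -0.1496, 0.1319]
tcp_rot: [0.01, 0.622, 0.783, 0.01]
contact_force: [0.0, 0.6, 1.3]
finger_gap: 0.019
t 10.55 pos [ 0.5269 -0.1496  0.1319] yaw 103.03 z [ 0.0283  0.0023 -0.9996] F [0.  0.6 1.3] M [ 0.24  0.05 -0.01] gap 0.019
move cm [-0.15 -0.1   0.83]
turn 0.001
```

```bash
python3 -m inch '[{"translation":[0,0,0.15],"turn":0,"jaw":0},{"translation":[0,0,0],"turn":0,"jaw":0}]'; python3 -m inch '[{"translation":[0,0,0.15],"turn":0,"jaw":0},{"translation":[0,0,0],"turn":0,"jaw":0}]'
python3 -c "
from h import *
tool([.5265,-.1513,.1235],103)"
```

```text
time: 10.72
ee_pos: [0.5271, -0.1492, 0.1307]
tcp_rot: [0.01, 0.622, 0.783, 0.01]
contact_force: [-0.9, 2.1, 1.4]
finger_gap: 0.0189
time: 10.88
ee_pos: [0.5272, -0.1491, 0.1298]
tcp_rot: [0.01, 0.622, 0.783, 0.01]
contact_force: [-2.4, 2.0, 3.2]
finger_gap: 0.0185
t 10.88 pos [ 0.5272 -0.1491  0.1298] yaw 103.05 z [ 0.0291  0.0032 -0.9996] F [-2.4  2.   3.2] M [0.4  0.28 0.07] gap 0.0185
move cm [-0.2  -0.14  0.63]
turn 0.001
```

```bash
cat >> m.py <<'E'
def held():
    p0,M=tool();c=env.calibration("wrist");p,d=env.snapshot("wrist")
    f=192/np.tan(np.radians(c['fov_y'])/2);V=np.array(c['view']);R=V[:3,:3];t=V[:3,3]
    v,u=np.mgrid[0:384,0:512];v=v.ravel();u=u.ravel();dd=d[v,u]
    W=(np.c_[(u-c['cx'])/f*dd,-(v-c['cy'])/f*dd,-dd]-t)@R
    h=cv2.cvtColor(p,cv2.COLOR_RGB2HSV)[v,u]
    L=(W-p0)@M*1000
    nv=(dd>0)&(h[:,0]>105)&(h[:,0]<130)&(h[:,1]>110)&(np.hypot(W[:,0]-.5274,W[:,1]+.151)<.027)
    top=nv&(W[:,2]>.115);sk=nv&(W[:,2]>.092)&(W[:,2]<.116)
    r=np.hypot(W[:,0]-.5274,W[:,1]+.151)
    deck=(dd>0)&(abs(W[:,2]-.08)<.006)&(r>.03)&(r<.08)&(h[:,0]>95)&(h[:,0]<115)&(h[:,1]>110)
    T=np.median(W[top,2]);D=np.median(W[deck,2]);print('top',top.sum(),T.round(4),'skirt',sk.sum(),np.median(W[sk,2]).round(4) if sk.any() else '','deck',deck.sum(),D.round(4),'=> underside above seat mm',((T-D-.037-.0085)*1000).round(2),((np.median(W[sk,2])-D-.012-.0085)*1000).round(2))
    A=np.c_[W[top,:2],np.ones(top.sum())];co=np.linalg.lstsq(A,W[top,2],rcond=None)[0];print('tilt of top',co[:2].round(3))
    P=W[top];e,U=np.linalg.eigh(np.cov(P[:,:2].T));print('rect',cv2.minAreaRect((P[:,:2]*1000).astype(np.float32)),'axis',np.degrees(np.arctan2(*U[::-1,1])))
    return p,d,c
E
python3 - <<'E'
from m import *
p,d,c=held();cv2.imwrite("pics/w5.png",p[:,:,::-1])
E
```

```text
t 10.88 pos [ 0.5272 -0.1491  0.1298] yaw 103.05 z [ 0.0291  0.0032 -0.9996] F [-2.4  2.   3.2] M [0.4  0.28 0.07] gap 0.0185
top 3084 0.1329 skirt 1282 0.1066 deck 16150 0.0805 => underside above seat mm 6.9 5.62
tilt of top [0.214 0.011]
rect ((529.6231689453125, -146.68475341796875), (44.19795227050781, 47.10889434814453), 39.654075622558594) axis 102.45491654156987
```

```bash
python3 -m inch '[{"translation":[0,0,0.15],"turn":0,"jaw":0},{"translation":[0,0,0],"turn":0,"jaw":0}]'; python3 -m inch '[{"translation":[0,0,0.15],"turn":0,"jaw":0}]'; python3 -m inch '[{"translation":[0,0,0.15],"turn":0,"jaw":0}]'
python3 -c "
from h import *
tool([.5265,-.1513,.1235],103)"
```

```text
time: 11.1
ee_pos: [0.5272, -0.1491, 0.1293]
tcp_rot: [0.011, 0.622, 0.783, 0.01]
contact_force: [-2.3, 2.5, 4.4]
finger_gap: 0.019
time: 11.18
ee_pos: [0.5273, -0.1491, 0.1286]
tcp_rot: [0.011, 0.622, 0.783, 0.01]
contact_force: [-3.2, 1.5, 7.1]
finger_gap: 0.0187
time: 11.27
ee_pos: [0.5273, -0.1491, 0.1281]
tcp_rot: [0.011, 0.622, 0.783, 0.01]
contact_force: [-3.9, 2.5, 8.8]
finger_gap: 0.0185
t 11.27 pos [ 0.5273 -0.1491  0.1281] yaw 103.05 z [ 0.03    0.0028 -0.9995] F [-3.9  2.5  8.8] M [ 0.59  0.63 -0.05] gap 0.0185
move cm [-0.19 -0.14  0.46]
turn 0.001
```

```bash
python3 -m inch '[{"translation":[0,0,0.15],"turn":0,"jaw":0}]'; python3 -m inch '[{"translation":[0,0,0.12],"turn":0,"jaw":0}]'
```

```text
time: 11.35
ee_pos: [0.5273, -0.1491, 0.1279]
tcp_rot: [0.011, 0.622, 0.783, 0.01]
contact_force: [-3.8, 2.3, 8.7]
finger_gap: 0.0186
time: 11.43
ee_pos: [0.5273, -0.1491, 0.1278]
tcp_rot: [0.011, 0.622, 0.783, 0.01]
contact_force: [-3.3, 3.0, 7.5]
finger_gap: 0.0187
```

```bash
python3 -m inch '[{"translation":[0,0,0.12],"turn":0,"jaw":0}]'
```

```text
time: 11.52
ee_pos: [0.5273, -0.1491, 0.1279]
tcp_rot: [0.011, 0.622, 0.783, 0.01]
contact_force: [-3.6, 2.2, 7.0]
finger_gap: 0.0187
```

```bash
python3 -m inch '[{"translation":[0,0,0.18],"turn":0,"jaw":0}]';python3 -m inch '[{"translation":[0,0,0.18],"turn":0,"jaw":0}]'; python3 -m inch '[{"translation":[0,0,0.2],"turn":0,"jaw":0}]'
```

```text
time: 11.6
ee_pos: [0.5273, -0.1491, 0.1275]
tcp_rot: [0.012, 0.622, 0.783, 0.011]
contact_force: [-3.4, 2.2, 8.3]
finger_gap: 0.0186
time: 11.68
ee_pos: [0.5273, -0.1491, 0.1272]
tcp_rot: [0.012, 0.622, 0.783, 0.011]
contact_force: [-4.9, 2.5, 9.9]
finger_gap: 0.0187
time: 11.77
ee_pos: [0.5273, -0.1491, 0.1269]
tcp_rot: [0.012, 0.622, 0.783, 0.011]
contact_force: [-4.3, 4.1, 11.3]
finger_gap: 0.0185
```

```bash
python3 -m inch '[{"translation":[0,0,0.22],"turn":0,"jaw":0}]';python3 -m inch '[{"translation":[0,0,0.22],"turn":0,"jaw":0}]'
```

```text
time: 11.85
ee_pos: [0.5273, -0.1491, 0.1266]
tcp_rot: [0.013, 0.622, 0.783, 0.011]
contact_force: [-4.5, 3.7, 11.5]
finger_gap: 0.019
time: 11.93
ee_pos: [0.5273, -0.1491, 0.1264]
tcp_rot: [0.013, 0.622, 0.783, 0.011]
contact_force: [-6.3, 3.1, 11.5]
finger_gap: 0.0185
```

```bash
python3 -m inch '[{"translation":[0,0,0.22],"turn":0,"jaw":0}]'
```

```text
time: 12.02
ee_pos: [0.5273, -0.1491, 0.1264]
tcp_rot: [0.013, 0.622, 0.783, 0.011]
contact_force: [-5.2, 3.9, 12.3]
finger_gap: 0.0185
```

```bash
python3 -m inch '[{"translation":[0.06,-0.1,0.2],"turn":0,"jaw":0}]';python3 -m inch '[{"translation":[0.06,-0.1,0.2],"turn":0,"jaw":0}]'; python3 - <<'E'
from m import *
held()
E
```

```text
time: 12.1
ee_pos: [0.5269, -0.149, 0.1264]
tcp_rot: [0.014, 0.622, 0.783, 0.011]
contact_force: [0.2, 1.5, 5.6]
finger_gap: 0.0191
time: 12.18
ee_pos: [0.5268, -0.149, 0.1258]
tcp_rot: [0.016, 0.622, 0.783, 0.012]
contact_force: [0.5, 0.5, 3.6]
finger_gap: 0.0184
t 12.18 pos [ 0.5268 -0.149   0.1258] yaw 103.06 z [ 0.0398 -0.0017 -0.9992] F [0.5 0.5 3.6] M [ 0.26 -0.07 -0.08] gap 0.0184
top 3011 0.129 skirt 1358 0.1028 deck 16780 0.0805 => underside above seat mm 2.94 1.75
tilt of top [0.276 0.064]
rect ((528.757080078125, -146.6122283935547), (42.78459930419922, 47.88626480102539), 40.22441101074219) axis 101.76778304892281
```

```bash
python3 -m inch '[{"translation":[0,0,0.15],"turn":0,"jaw":0}]';python3 -m inch '[{"translation":[0,0,0.15],"turn":0,"jaw":0}]'; python3 -m inch '[{"translation":[0,0,0.18],"turn":0,"jaw":0}]'
python3 -c "
from h import *
tool()"
```

```text
time: 12.32
ee_pos: [0.527, -0.1491, 0.1245]
tcp_rot: [0.017, 0.622, 0.783, 0.012]
contact_force: [-1.2, 0.5, -0.2]
finger_gap: 0.0191
time: 12.4
ee_pos: [0.5269, -0.1494, 0.1225]
tcp_rot: [0.017, 0.622, 0.783, 0.011]
contact_force: [-0.2, 1.1, 2.9]
finger_gap: 0.0187
time: 12.48
ee_pos: [0.527, -0.1495, 0.121]
tcp_rot: [0.017, 0.622, 0.783, 0.011]
contact_force: [-3.1, 2.9, 10.6]
finger_gap: 0.0187
t 12.48 pos [ 0.527  -0.1495  0.121 ] yaw 103.04 z [ 0.0401 -0.0031 -0.9992] F [-3.1  2.9 10.6] M [0.54 0.59 0.03] gap 0.0187
```

```bash
python3 -m inch '[{"translation":[0,-0.03,-0.1],"turn":0,"jaw":0},{"translation":[0,0,0],"turn":0,"jaw":0}]'; python3 - <<'E'
from m import *
held()
E
```

```text
time: 12.65
ee_pos: [0.5269, -0.1495, 0.1224]
tcp_rot: [0.017, 0.622, 0.783, 0.012]
contact_force: [-1.0, 1.4, 3.3]
finger_gap: 0.0188
t 12.65 pos [ 0.5269 -0.1495  0.1224] yaw 103.04 z [ 0.0406 -0.0026 -0.9992] F [-1.   1.4  3.3] M [0.35 0.37 0.04] gap 0.0188
top 2943 0.1256 skirt 1342 0.0997 deck 17397 0.0805 => underside above seat mm -0.42 -1.33
tilt of top [0.295 0.086]
rect ((528.9873657226562, -147.53082275390625), (42.90912628173828, 47.800968170166016), 40.21030044555664) axis 101.5347592922975
```

```bash
python3 -m inch '[{"translation":[0,0,0],"turn":-0.06,"jaw":0},{"translation":[0,0,0],"turn":-0.06,"jaw":0},{"translation":[0,0,0],"turn":-0.06,"jaw":0}]'
python3 -c "
from h import *
tool([.5269,-.1495,.1224],148)"
```

```text
time: 12.95
ee_pos: [0.5269, -0.1498, 0.1222]
tcp_rot: [0.017, 0.547, 0.837, 0.01]
contact_force: [-1.2, 1.6, 5.2]
finger_gap: 0.0186
t 12.95 pos [ 0.5269 -0.1498  0.1222] yaw 113.68 z [ 0.0399 -0.0028 -0.9992] F [-1.2  1.6  5.2] M [ 0.46  0.32 -0.1 ] gap 0.0186
move cm [ 0.02  0.01 -0.02]
turn -0.599
```

```bash
python3 -m inch '[{"translation":[0,0,-0.03],"turn":-0.06,"jaw":0},{"translation":[0,0,-0.03],"turn":-0.06,"jaw":0},{"translation":[0,0,-0.03],"turn":-0.06,"jaw":0},{"translation":[0,0,0],"turn":-0.06,"jaw":0}]'
python3 -m inch '[{"translation":[0,0,-0.02],"turn":-0.06,"jaw":0},{"translation":[0,0,0],"turn":-0.06,"jaw":0},{"translation":[0,0,0],"turn":-0.06,"jaw":0}]'
python3 -c "
from h import *
tool([.5269,-.1495,.1224],148)"
```

```text
time: 13.28
ee_pos: [0.5269, -0.1497, 0.1223]
tcp_rot: [0.018, 0.438, 0.899, 0.008]
contact_force: [-0.5, 0.8, 5.1]
finger_gap: 0.0184
time: 13.53
ee_pos: [0.5269, -0.1497, 0.1222]
tcp_rot: [0.018, 0.352, 0.936, 0.006]
contact_force: [-1.3, 1.7, 6.0]
finger_gap: 0.0182
t 13.53 pos [ 0.5269 -0.1497  0.1222] yaw 138.8 z [ 0.0387 -0.001  -0.9992] F [-1.3  1.7  6. ] M [ 0.46  0.34 -0.11] gap 0.0182
move cm [ 0.02  0.02 -0.02]
turn -0.161
```

```bash
python3 -m inch '[{"translation":[0,0,-0.02],"turn":-0.06,"jaw":0},{"translation":[0,0,-0.02],"turn":-0.05,"jaw":0}]'
python3 -m inch '[{"translation":[0,0,0],"turn":-0.04,"jaw":0}]'
python3 -m inch '[{"translation":[0,0,0],"turn":-0.03,"jaw":0}]'
python3 -c "
from m import *
held();tool(yaw=148)"
```

```text
time: 13.7
ee_pos: [0.5269, -0.1498, 0.1224]
tcp_rot: [0.018, 0.297, 0.955, 0.005]
contact_force: [-0.4, 2.1, 4.3]
finger_gap: 0.0187
time: 13.78
ee_pos: [0.527, -0.1498, 0.1223]
tcp_rot: [0.018, 0.277, 0.961, 0.005]
contact_force: [-0.9, 1.6, 4.1]
finger_gap: 0.0187
time: 13.87
ee_pos: [0.527, -0.1498, 0.1222]
tcp_rot: [0.018, 0.262, 0.965, 0.005]
contact_force: [-2.3, 1.9, 5.4]
finger_gap: 0.0185
t 13.87 pos [ 0.527  -0.1498  0.1222] yaw 149.61 z [ 3.800e-02 -2.000e-04 -9.993e-01] F [-2.3  1.9  5.4] M [ 0.39  0.33 -0.08] gap 0.0185
top 2739 0.1253 skirt 1351 0.0994 deck 17840 0.0805 => underside above seat mm -0.67 -1.57
tilt of top [0.054 0.126]
rect ((523.4696044921875, -148.67906188964844), (46.59565734863281, 47.05143356323242), 16.75541114807129) axis 150.19592221768622
t 13.92 pos [ 0.527  -0.1498  0.1222] yaw 149.66 z [ 3.800e-02 -2.000e-04 -9.993e-01] F [-1.7  1.6  5.5] M [ 0.4   0.38 -0.12] gap 0.0187
turn 0.029
```

```bash
python3 -m inch '[{"translation":[0,0,-0.03],"turn":-0.04,"jaw":0}]'
python3 -c "
from h import *
tool(yaw=148)"
```

```text
time: 14.0
ee_pos: [0.527, -0.1498, 0.1224]
tcp_rot: [0.018, 0.242, 0.97, 0.005]
contact_force: [-0.6, 1.3, 4.2]
finger_gap: 0.0187
t 14.0 pos [ 0.527  -0.1498  0.1224] yaw 151.98 z [ 0.0379  0.     -0.9993] F [-0.6  1.3  4.2] M [ 0.39  0.26 -0.13] gap 0.0187
turn 0.069
```

```bash
python3 -m inch '[{"translation":[0,0,0],"turn":0,"jaw":50},{"translation":[0,0,0],"turn":0,"jaw":50},{"translation":[0,0,0],"turn":0,"jaw":50},{"translation":[0,0,0],"turn":0,"jaw":50},{"translation":[0,0,-0.5],"turn":0,"jaw":50},{"translation":[0,0,-1],"turn":0,"jaw":50},{"translation":[0,0,-2],"turn":0,"jaw":50},{"translation":[0,0,-2],"turn":0,"jaw":50}]'
python3 -m inch '[{"translation":[-1.5,0,-2.5],"turn":0,"jaw":50},{"translation":[-2,0,-2.5],"turn":0,"jaw":50},{"translation":[-2,0,-1],"turn":0,"jaw":50},{"translation":[0,0,0],"turn":0,"jaw":50},{"translation":[0,0,0],"turn":0,"jaw":50}]'
python3 - <<'E'
from m import *
p,d,c=held();spin(p,d,c,(.5274,-.151))
np.savez("w6.npz",p=p,d=d,view=c['view'])
cv2.imwrite("pics/w6.png",cv2.resize(p[:,:,::-1],(768,576),interpolation=cv2.INTER_CUBIC))
E
```

```text
time: 14.67
ee_pos: [0.5208, -0.1498, 0.1695]
tcp_rot: [0.01, 0.244, 0.97, 0.004]
contact_force: [1.2, 0.0, 0.2]
finger_gap: 0.0425
time: 15.08
ee_pos: [0.5701, -0.1772, 0.2425]
tcp_rot: [0.015, 0.244, 0.97, 0.003]
contact_force: [-0.5, -0.4, 0.6]
finger_gap: 0.0427
t 15.08 pos [ 0.5701 -0.1772  0.2425] yaw 151.76 z [ 0.031  -0.0014 -0.9995] F [-0.5 -0.4  0.6] M [0.03 0.04 0.01] gap 0.0427
top 980 0.1258 skirt 879 0.1007 deck 10843 0.0806 => underside above seat mm -0.3 -0.4
tilt of top [ 0.01  -0.002]
rect ((528.2921142578125, -151.11256408691406), (19.954130172729492, 46.05809020996094), 59.65118408203125) axis 150.73249272660956
0.085 4 [ 0.5057 -0.1441  0.0909] circ [ 506.5 -143.7] 6.9 px 251.2 112.5
0.096 859 [ 0.5266 -0.1516  0.1004] circ [ 528.3 -151.2] 24.6 px 254.7 136.4
0.106 18 [ 0.5082 -0.1399  0.1149] circ [ 508.5 -140.2] 7.8 px 256.7 113.9
red 17 [258.0, 101.35] [ 0.4999 -0.1332  0.08  ]
```

View pics/w6.png

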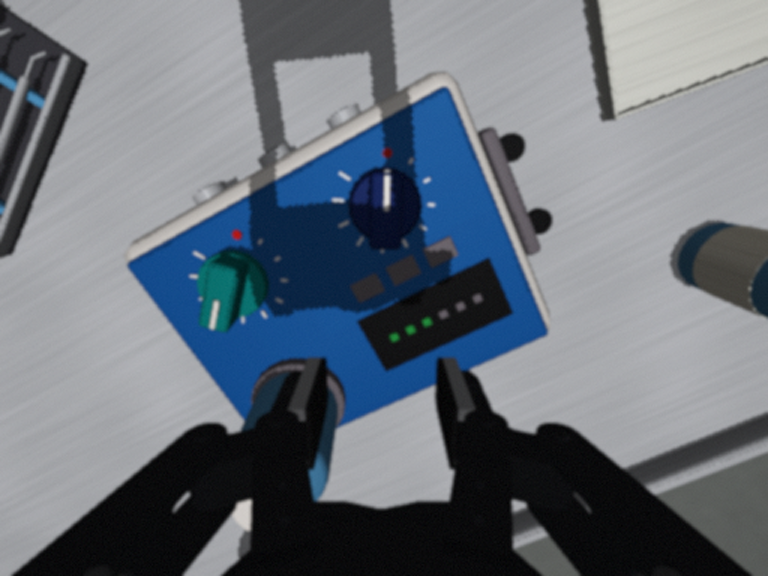

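The dial sits flat and home: underside −0.3 mm from the seat and top tilt 0.01. Its white line at (387,190) points at the red dot (388,153), about 3° off, which is roughly 1 mm at the pointer's end. The water dial looks as it was, and the gripper hangs clear. Handing in.

```bash
python3 -c "
from h import *
tool();print(env.close_job())"
```

```text
t 15.13 pos [ 0.57   -0.1771  0.2423] yaw 151.76 z [ 0.0312 -0.0016 -0.9995] F [0.3 0.6 0.4] M [-0.01 -0.01  0.05] gap 0.0425
the job is handed in; nothing more can be done
None
```

The navy power dial is back on its spindle, snapped home and turned to OFF, and I handed the job in at about 15 s on the robot's clock.

**What I did:** I took the smaller navy dial from the tray. The wrist camera showed the spindle's flat at about 282°, so I set the dial's pointer to 103°. It slid on under light pressure and passed the tongue at about 12 N. The highest vertical reading was 12.3 N, well under the 20 N limit. I then turned it anticlockwise to OFF and let go.

**Last checks:**
- **Seating:** The underside measured −0.3 to −0.4 mm from the seat, which is zero within the camera's error. The axis was about 1 mm off and the tilt about 0.01 rad.
- **Pointer:** It stands about 3° past the dot, roughly 1 mm at its outer end, against 4 mm allowed.
- **Robot:** The gripper is clear, with no contact force.
- **Water dial:** It looked unchanged in the pictures; I did not measure it.

**What disagreed:**
- I never clearly felt the stop at OFF. I judged the position by the camera.
- While the dial was still in the jaws, the same check read 0.4 to 1.6 mm too low. Some of that was real, because I was still pressing on the spring.
- The tool leaned about 0.04 rad during insertion. The side load from that eased when I shifted about 1 mm sideways, and the dial went home soon after.

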